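# Close the watch press and hold its cam at full lift

## Task

A watch lies back-up in the nest of the small cam press on the bench. Swing the press's hinged bar over it until the bar's end is fully home in its catch, then raise the cam lever to its highest lift point, where it stands straight up and the watch is pressed firmly against the bar's pad. The lever springs back if let go, so finish while still holding it there with the gripper; leave the watch in its nest and the other things on the bench where they are.

Things in the scene. Friction and masses are not known exactly. Their poses are not given: they have to be found in the camera images.
- press: (all lengths here in mm) the cam press, bolted down: dark steel base plate 210 (x) x 185 (y) x 18 high, spanning x -105..105 and y -125..60 about the origin, which lies on the bench under the centre of the nest. +z is up. In the press's own frame: pivot post of the bar at (75, 0), catch at (-86, 0) (a block with a slot open to +y and a lip, top at 121 high), nest at (0, 0), cam shaft along y 50 above the bench. At yaw 0 the catch and the lying lever point to the robot.
- pivot (a point): the vertical pivot axis of the swing bar, at press (75, 0), at the height of the bar's underside (102 above the bench)
- bar_knob (a point): the upright round black knob of the bar, diameter 18, standing 40 above the bar's top face, its top 152 above the bench; this point is on its axis, 132 above the bench and 125 from the pivot axis. The bar is a flat steel bar 22 wide and 10 thick (102 to 112 above the bench), reaching 168 from the pivot. The knob is fixed to the bar and turns with it. Closed, it stands at press (-50, 0).
- bar (a joint): swing of the bar about its vertical pivot, rad: 0 = fully home in the catch (stop), positive = swung open towards the press's +y side, clockwise seen from above; the knob is then at pivot + 125 mm x (-cos, sin) in the press's x, y. Light friction (0.08 N m): it stays where it is left.
- axle (a point): point on the horizontal cam shaft axis (along the press's y) in the plane of the lever, at press (0, -100), 50 above the bench
- lever_grip (a point): centre of the black grip, a short round roll of diameter 28 and 26 long with flat ends, its axis along the press's y, fixed at the end of the cam lever, 100 from the shaft axis; the lever is a round steel rod of diameter 10 that swings in the press's x-z plane. At lever angle q the grip is at axle + 100 mm x (-cos(q + 0.471), sin(q + 0.471)) in the press's x and z.
- lever (a joint): turn of the cam lever, rad: 0 = lying low towards the press's -x, 27 degrees above level; it grows as the grip rises. At 1.10 the lever stands straight up and the cam lift is at its highest (6 mm); the nest starts to rise at about 0.3 and beyond 1.10 it sinks again; stop at 1.75. A return spring (0.4 N m/rad about 0.12 rad, friction 0.08 N m) pulls it back from the top: 2 to 6 N at the grip, up to 7 N on the way up as the pad is pressed.
- nest_floor (a point): centre of the inner floor of the nest, an aluminium cup of outer diameter 58, inner 52, rim 4 above this floor, that the cam lifts: 77 above the bench at no lift, 83 at full lift
- pad (a joint): how far the white pad (diameter 26, under the bar, over the nest when the bar is closed; its underside 90 above the bench) is pushed up against its spring (2000 N/m), m: 0 = not pressed, about 0.003 to 0.004 at full lift with the watch in the nest
- watch: steel watch head without strap, face down, loose in the nest, diameter 39, 11 thick, 60 g; origin under its centre, +z up out of its back
- cushion: bystander: black rubber disc, diameter 68, 26 high, beside the press under the opened bar; origin under its centre
- loupe: bystander: black eye loupe, diameter 36, 28 high, in front of the press; origin under its centre
- oil_jar: bystander: small amber jar with black cap, diameter 38, 45 high, beside the press on the lever's side; origin under its centre
- case_ring: bystander: steel ring, outer diameter 42, 10 high, behind the press; origin under its centre
- parts_tray: bystander: grey divided tray 120 x 90 x 22; origin under its centre
- screwdriver: bystander: screwdriver with black handle, 150 long, lying along its x
- adapter: bystander: black block 75 x 45 x 32; origin under its centre
Things that resemble listed ones, but are neither listed nor needed, are in the scene too. Leave any orange or red look-alike of the watch alone.

How it is judged:
By the outcome, as a careful person would: the job done as asked, in the order asked, and still so for the second after the job is handed in, while the arm keeps its last pose, push and grip.
It also fails if it takes over 58 s, if anything falls off the work surface, if the arm or the gripper's body presses on something with over 40 N, if the wrist force passes 120 N, or if a joint passes its speed limit or range.

## Robot

A 6-joint arm with a two-finger parallel gripper is mounted at the origin on the work surface. World frame = base frame: x ahead of the robot, y to its left, z up, the work surface at z = 0. Lengths are in mm, angles in rad, forces in N, time in s.
With the tool pointing down it reaches from about 275 to 1000 mm from the base axis. Payload 8.4 kg.
Tool frame: the origin (TCP) lies at the very end of the fingers, on their centre line; the grasp point (between the pads) lies 19 mm behind it; z points along the fingers, x is the direction in which the jaws open and shut, and the axes are right-handed (so a half turn about z gives the same grasp; the last joint's range is limited). The gripper opens to 85 mm and grips with 20 to 120 N. Pads are 22 mm wide; open, the fingers measure 114 mm over their backs; the gripper's body (76 mm by 85 mm) begins 54 mm behind the grasp point. The pads swing forward as they close: fully open they stand 13 mm farther back than shut.
Start: joints at [1.113, 0.353, 1.633, -0, 1.155, -0.002], TCP at [275.112, 561.196, 231.281] pointing down, gripper open.
Joint ranges: [-2.63, 2.63], [-0.92, 2.1], [0.06, 2.66], [-1.3, 4.44], [0, 2.69], [-3.02, 3.02]. Speed limits (rad/s): [2.22, 2.22, 2.79, 3.14, 3.14, 3.14].

## Interface

Orientations are given as [roll, pitch, yaw] about the fixed x, y, z axes, in that order (R = Rz(yaw) Ry(pitch) Rx(roll)).
In Python, from rig import r gives the robot as it stands. The module is installed in compiled form; this text tells all that it offers.
- The arm moves only by the tool apply_moves, never from a script. Its argument "targets" is a list that holds one entry, the list of rows, each a list of 7 numbers: the gripper's target within -1 to 1 (fully open at 1, half-way at 0, shut at -1), then the shift along the tool's x, y, z in cm, then the turn, a rotation vector about the tool's x, y, z in degrees. A call has 1 to 8 rows; each row is the pose to reach, as a shift and turn from the pose measured when the call began, along the tool's axes at that moment; what a row does not reach only later rows make up. A row lasts 1/10 s, in which the tool goes at most 50 mm and 8.59 degrees, less where a joint would pass 70% of its speed; a pose out of reach is approached as far as the arm can. A call with a gripper value outside its range is refused whole. The fingers move at their own pace and stop on an object; "newtons" is the grip in N (left out, the last holds). Time passes only in rows, so rows that repeat a pose let the fingers close. It gives the time, the measured TCP pose, the force and the opening at its end, in the units of the state.
- r.sense(): the state, without advancing time (a new reading comes with each control period).
- r.grab_frame(name): name is "scene" or "side" or "wrist"; returns a dict with "pixels" (384x512x3 uint8, red, green, blue), "fov_y" (degrees; the focal length in pixels is half the picture's height over the tangent of half this angle, whatever the lens; pixels are square), "cx", "cy" (the principal point, pixels), "R" (3x3) and "t" (3): a world point X has camera coordinates R X + t; the wrist camera has in their place "mount" (4x4, takes a point from camera to tool coordinates, whose origin is the TCP and whose axes are the tool frame's). Camera axes: x right, y down, z forward; pixel columns grow to the right and rows downward; lengths in mm; the calibration is good to about 2 mm. A picture is of the moment at which its call begins: read the wrist's pose just before it. There is no depth.
- r.sign_off(): hands the job in, once; it reports no verdict.
The state is a dict: "clock": time; "qpos": joint angles; "qvel": joint speeds; "joint_efforts": joint torques, N m; "eef_pos": TCP position; "tcp_rot": TCP orientation; "contact_force": force on the tool from outside, world axes, zero at the start; "wrist_torque": the same for the moment, N m; "opening": opening from 0.0 (shut) to 1.0 (fully open).
Only numpy, scipy, OpenCV 4.12 (cv2) and the standard library are available. Lean on these libraries where they do the work, as an engineer would, in place of code of your own. Each camera call takes 0.05 s, during which the arm holds its last target. There are 200 camera calls.

## Working session

There is one attempt and no reset: what is moved stays moved. The work goes in short steps, Python scripts to look and compute and a tool call to move; the robot and the scene stay as the last step left them, time stands still between calls to the robot, and variables do not carry over. Pictures are saved under pics/ and viewed, about 8 in all and at most 12, crops included, and the job is handed in when it is done.

Besides the shell and the picture viewer there is one more tool, called by a JSON object that holds its "op" and its "data", one argument or row to a line. apply_moves: Moves the arm, as the interface text tells. Its arguments: {"type":"object","properties":{"targets":{"type":"array"},"newtons":{"type":"number"}},"required":["targets"]}

```bash
mkdir -p pics
cat > h.py <<'E'
import numpy as np, cv2, json
from scipy.spatial.transform import Rotation as Rn
from rig import r
def save(name,fn):
    s=r.sense(); f=r.grab_frame(name)
    cv2.imwrite('pics/'+fn+'.png',cv2.cvtColor(f['pixels'],cv2.COLOR_RGB2BGR))
    d={k:np.array(v).tolist() for k,v in f.items() if k!='pixels'}
    if 'mount' in d:
        M=np.array(d['mount']); T=np.eye(4); T[:3,:3]=Rn.from_euler('xyz',s['tcp_rot']).as_matrix(); T[:3,3]=s['eef_pos']
        E=np.linalg.inv(T@M); d['R']=E[:3,:3].tolist(); d['t']=E[:3,3].tolist()
    json.dump(d,open('pics/'+fn+'.json','w')); return f
def cam(fn):
    d=json.load(open('pics/'+fn+'.json')); F=192/np.tan(np.radians(d['fov_y'])/2)
    return F,d['cx'],d['cy'],np.array(d['R']),np.array(d['t'])
def proj(fn,X):
    F,cx,cy,R,t=cam(fn); c=np.atleast_2d(X)@R.T+t; return np.c_[F*c[:,0]/c[:,2]+cx,F*c[:,1]/c[:,2]+cy]
def ray(fn,u,v):
    F,cx,cy,R,t=cam(fn); d=R.T@np.array([(u-cx)/F,(v-cy)/F,1]); return -R.T@t,d/np.linalg.norm(d)
def atz(fn,u,v,z):
    o,d=ray(fn,u,v); return o+d*(z-o[2])/d[2]
def tri(*obs):
    A=np.zeros((3,3));b=np.zeros(3)
    for o in obs:
        p,d=ray(*o);P=np.eye(3)-np.outer(d,d);A+=P;b+=P@p
    return np.linalg.solve(A,b)
E
python3 - <<'E'
from h import *
a=[save(n,n+'0')['pixels'] for n in('scene','side')]
s=r.sense(); print(s)
for n in('scene0','side0'):
    F,cx,cy,R,t=cam(n); print(n,F,(-R.T@t).round(),R[2].round(2))
E
```

```text
{'clock': 0.1, 'qpos': array([ 1.11260542e+00,  3.53591790e-01,  1.63405333e+00,  1.77224460e-06,
        1.15516438e+00, -2.39716440e-03]), 'qvel': array([-0.00093803, -0.00035702, -0.00112323, -0.00076909, -0.00170501,
        0.0002188 ]), 'joint_efforts': array([ 1.07389074e-03, -6.06355333e+01, -3.42824578e+01,  8.52375092e-05,
        3.92220682e-03,  3.93779737e-05]), 'eef_pos': array([274.92505259, 560.82627903, 230.63143686]), 'tcp_rot': array([-3.14158812e+00,  1.21683271e-03,  1.11500187e+00]), 'contact_force': array([ 0.5753202 ,  0.28363645, -0.36168172]), 'wrist_torque': array([ 0.0141946 , -0.02493445,  0.01303391]), 'opening': 0.9991494790088807}
scene0 370.3051418605413 [1085.  101. 1073.] [-0.48 -0.1  -0.87]
side0 402.453733426668 [ -293. -1081.   892.] [ 0.54  0.68 -0.5 ]
```

View pics/scene0.png

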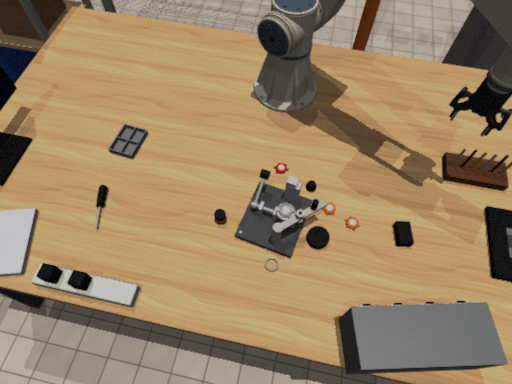

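View pics/side0.png

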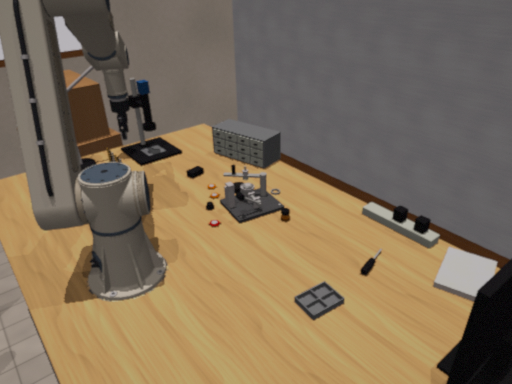

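The scene view shows the press at about (275,218). The open bar runs to (322,205), the cushion is at (317,237), and the lever grip is at about (264,174). The red and orange look-alikes at (281,168), (330,209) and (352,223) are to be left alone. I'll enlarge both views.

Run:
```python
import cv2,numpy as np
a=cv2.imread('pics/scene0.png')[155:275,205:345]; b=cv2.imread('pics/side0.png')[150:240,195:300]
cv2.imwrite('pics/c0.png',np.hstack([cv2.resize(a,(560,480),interpolation=cv2.INTER_CUBIC)]))
cv2.imwrite('pics/c1.png',cv2.resize(b,None,fx=6,fy=6,interpolation=cv2.INTER_CUBIC))
from h import *
print(atz('scene0',237,237,18),atz('scene0',291,255,18),atz('scene0',308,193,18))
```

```text
[661.91448058 -33.14678033  18.        ] [683.31698459 138.22830909  18.        ] [460.44478377 157.62594794  18.        ]
```

View pics/c0.png

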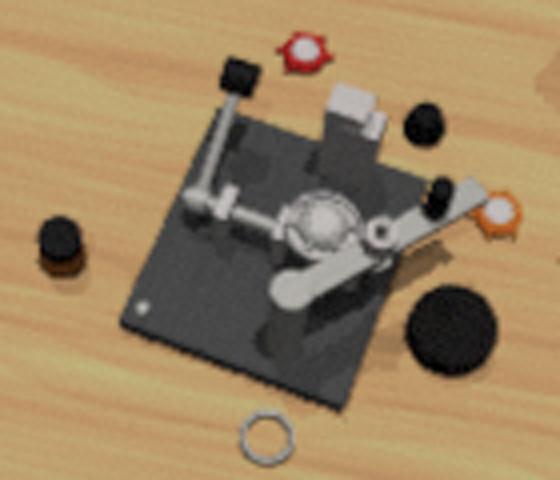

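View pics/c1.png

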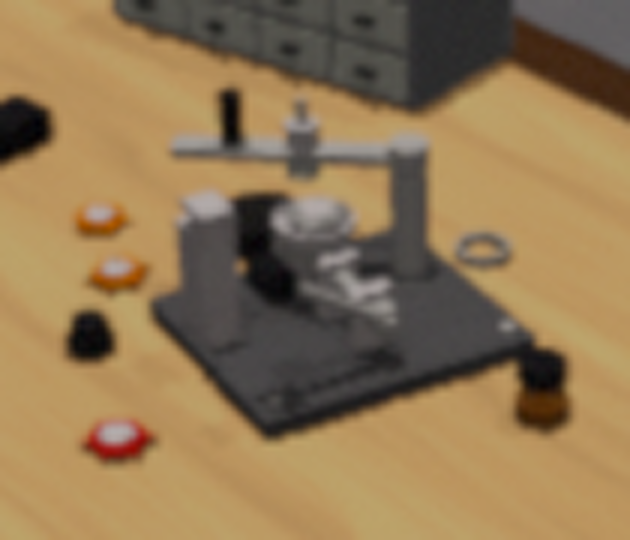

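```bash
cat > fit.py <<'E'
from h import *
from scipy.optimize import least_squares
S=lambda x,y:(205+x/4,155+y/4); D=lambda x,y:(195+x/6,150+y/6)
obs=[('scene0',S(443,183),'kn'),('scene0',S(290,289),(75,0,114)),('scene0',S(123,323),(105,-125,18)),('scene0',S(342,408),(105,60,18)),
('scene0',S(220,110),(-105,-125,18)),('scene0',S(241,77),'gr'),('scene0',S(322,222),(0,0,86)),('scene0',S(352,103),(-86,0,121)),
('side0',D(231,93),'kn'),('side0',D(408,143),(75,0,114)),('side0',D(268,432),(-105,-125,18)),('side0',D(532,335),(105,-125,18)),('side0',D(153,305),(-105,60,18)),
('side0',D(270,277),'gr'),('side0',D(207,207),(-86,0,121)),('side0',D(313,218),(0,0,82))]
def W(p,X):
    c,s=np.cos(p[2]),np.sin(p[2]); X=np.array(X,float); return np.array([p[0]*1+c*X[0]-s*X[1],p[1]+s*X[0]+c*X[1],X[2]])
def knob(b,z=152): return (75-125*np.cos(b),125*np.sin(b),z)
def grip(q): return (-100*np.cos(q+.471),-100,50+100*np.sin(q+.471))
def res(p):
    o=[]
    for n,uv,X in obs:
        X=knob(p[3]) if X=='kn' else grip(p[4]) if X=='gr' else X
        o.append((proj(n,W(p,X))[0]-uv))
    return np.array(o)
if __name__=='__main__':
    f=least_squares(lambda p:res(p).ravel(),[570,60,-.12,.9,.1],loss='soft_l1'); p=f.x
    print(p.round(3)); print(np.c_[[str(o[2]) for o in obs],res(p).round(1)])
    np.save('p.npy',p)
    print('knob',W(p,knob(p[3])),'knob tri',tri(('scene0',*obs[0][1]),('side0',*obs[8][1])))
    print('grip',W(p,grip(p[4])),'tri',tri(('scene0',*obs[5][1]),('side0',*obs[13][1])))
    print('catch',W(p,(-86,0,121)),tri(('scene0',*obs[7][1]),('side0',*obs[14][1])))
    print('piv',W(p,(75,0,114)),tri(('scene0',*obs[1][1]),('side0',*obs[9][1])))
E
python3 fit.py
```

```text
[ 5.75155e+02  9.54080e+01 -1.54000e-01  6.46000e-01  1.25000e-01]
[['kn' '-0.8' '0.5']
 ['(75, 0, 114)' '-0.2' '0.8']
 ['(105, -125, 18)' '-2.1' '-0.1']
 ['(105, 60, 18)' '0.4' '-0.5']
 ['(-105, -125, 18)' '-2.1' '-1.3']
 ['gr' '-1.8' '0.4']
 ['(0, 0, 86)' '-0.5' '-0.0']
 ['(-86, 0, 121)' '2.1' '0.7']
 ['kn' '-1.2' '-0.3']
 ['(75, 0, 114)' '-0.8' '0.5']
 ['(-105, -125, 18)' '-0.6' '-1.7']
 ['(105, -125, 18)' '0.6' '-0.6']
 ['(-105, 60, 18)' '-1.8' '-1.3']
 ['gr' '0.1' '0.3']
 ['(-86, 0, 121)' '-1.9' '-1.8']
 ['(0, 0, 82)' '-0.4' '-0.7']]
knob [562.16041724 173.56772088 152.        ] knob tri [563.31167096 172.74668579 152.08225437]
grip [478.05629501   9.26584472 106.13789942] tri [477.64331721  12.92293435 106.84826568]
catch [490.16982742 108.58244265 121.        ] [489.79402211  99.87637667 117.94475684]
piv [649.26941589  83.91827942 114.        ] [649.9716703   82.49653722 117.598847  ]
```

```bash
cat >> h.py <<'E'
def plan(*targets):
    s=r.sense(); R0=Rn.from_euler('xyz',s['tcp_rot']); p0=np.array(s['eef_pos'])
    print('at',p0.round(1),np.degrees(s['tcp_rot']).round(1),'F',np.round(s['contact_force'],1),'open',round(s['opening'],3),'t',round(s['clock'],2))
    for pos,yaw in targets:
        d=R0.inv().apply(np.array(pos)-p0)/10; w=(R0.inv()*Rn.from_euler('xyz',[np.pi,0,yaw])).as_rotvec(degrees=True)
        print(d.round(2).tolist(),w.round(1).tolist())
E
python3 - <<'E'
from h import *
f=r.grab_frame('wrist'); print(np.array(f['mount']).round(3),f['fov_y'])
y=np.pi/2-.154
plan(([350,450,300],y),([563,173,300],y))
E
```

```text
[[ 1.00000e+00 -0.00000e+00  1.00000e-03  4.86000e-01]
 [-0.00000e+00  9.47000e-01  3.21000e-01 -8.33500e+01]
 [-1.00000e-03 -3.21000e-01  9.47000e-01 -1.42584e+02]
 [ 0.00000e+00  0.00000e+00  0.00000e+00  1.00000e+00]] 70.10031450724188
at [275.  560.8 230.7] [1.80e+02 1.00e-01 6.39e+01] F [0.8 1.1 0.5] open 0.997 t 0.15
[-6.66, 11.62, -6.92] [-0.0, 0.1, -17.3]
[-22.15, 42.94, -6.9] [-0.0, 0.1, -17.3]
```

{"op": "apply_moves", "data": {
  "targets": [
    [[1,-2,3.5,-3,0,0,-5],[1,-4,7,-6,0,0,-10],[1,-6.5,11.5,-7,0,0,-17.3],[1,-9,16,-7,0,0,-17.3],[1,-11.5,21,-7,0,0,-17.3],[1,-14,25.5,-7,0,0,-17.3],[1,-16,30,-7,0,0,-17.3],[1,-18,34.5,-7,0,0,-17.3]]
  ]
}}

```text
clock: 0.95
eef_pos: [499.9, 253.3, 300.9]
tcp_rot: [-3.141, 0.001, 1.417]
contact_force: [1.1, 0.9, 0.0]
opening: 0.999
```

Run:
```python
from h import *
y=np.pi/2-.154
plan(([545,165,300],y))
```

```text
at [499.9 253.3 300.9] [-1.80e+02  1.00e-01  8.12e+01] F [1.1 0.9 0. ] open 0.999 t 0.95
[-8.03, 5.81, 0.1] [-0.0, 0.1, 0.0]
```

{"op": "apply_moves", "data": {
  "targets": [
    [[0,-4.5,2.5,0,0,0,0],[0,-9,5,0,0,0,0],[0,-11,5.8,0,0,0,0],[0,-11,5.8,0,0,0,0],[0,-11,5.8,0,0,0,0]]
  ]
}}

```text
clock: 1.45
eef_pos: [540.3, 135.3, 300.9]
tcp_rot: [-3.141, 0.001, 1.415]
contact_force: [0.1, 0.4, 0.0]
opening: 0.501
```

Run:
```python
from fit import *
save('wrist','w1'); plan()
p=np.load('p.npy')
K=dict(knob=knob(p[3]),knobbase=knob(p[3],112),piv=(75,0,114),catch=(-86,0,121),nest=(0,0,82),c1=(-105,-125,18),c2=(-105,60,18),c3=(105,60,18),c4=(105,-125,18),grip=grip(p[4]),axle=(0,-100,50))
for k,v in K.items(): print(k,proj('w1',W(p,v))[0].round())
im=cv2.imread('pics/w1.png'); cv2.imwrite('pics/w1b.png',cv2.resize(im,(800,600),interpolation=cv2.INTER_CUBIC))
```

```text
at [540.1 136.1 300.9] [-180.     0.    81.2] F [0.1 0.8 0.6] open 0.505 t 1.5
knob [292. 192.]
knobbase [288. 182.]
piv [230. 253.]
catch [225. 134.]
nest [231. 193.]
c1 [149. 113.]
c2 [272. 113.]
c3 [270. 238.]
c4 [164. 239.]
grip [145. 135.]
axle [166. 187.]
```

View pics/w1b.png

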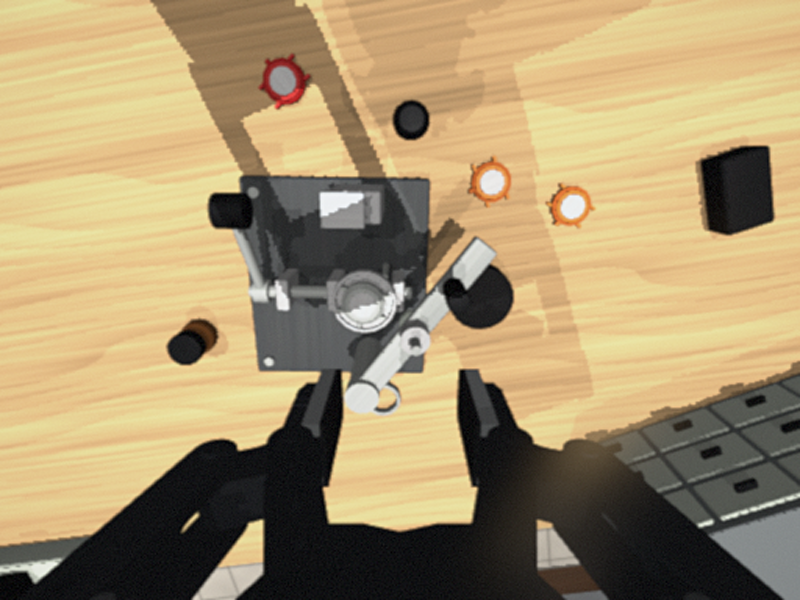

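The wrist view agrees with the fit to a few pixels: knob (457,288), pivot (362,397), nest with watch (365,301), catch (350,207), lever grip (231,211), all in the enlarged picture. I'll refit with these points.

```bash
cat > fit2.py <<'E'
from fit import *
import fit
Q=lambda x,y:(x/1.5625,y/1.5625)
obs+=[('w1',Q(457,291),'kn2'),('w1',Q(362,398),(75,0,114)),('w1',Q(365,301),(0,0,84)),('w1',Q(231,211),'gr'),('w1',Q(243,176),(-105,-125,18)),('w1',Q(428,180),(-105,60,18)),('w1',Q(259,371),(105,-125,18)),('w1',Q(424,371),(105,60,18)),('w1',Q(350,208),(-86,0,121))]
def res(p):
    o=[]
    for n,uv,X in obs:
        X=knob(p[3]) if X=='kn' else knob(p[3],140) if X=='kn2' else grip(p[4]) if X=='gr' else X
        o.append((proj(n,W(p,X))[0]-uv)*(1 if n!='w1' else 2))
    return np.array(o)
f=least_squares(lambda p:res(p).ravel(),np.load('p.npy'),loss='soft_l1'); p=f.x; np.save('p2.npy',p)
print(p.round(3)); print(np.c_[[str(o[2]) for o in obs],res(p).round(1)])
print('knob',W(p,knob(p[3])),'grip',W(p,grip(p[4])))
k=W(p,knob(p[3])); y=np.pi/2+p[2]
plan(([k[0],k[1],200],y),([k[0],k[1],120],y))
E
python3 fit2.py
```

```text
[ 5.74751e+02  9.84150e+01 -1.55000e-01  6.35000e-01  1.29000e-01]
[['kn' '0.0' '0.3']
 ['(75, 0, 114)' '0.9' '0.9']
 ['(105, -125, 18)' '-1.1' '-0.1']
 ['(105, 60, 18)' '1.3' '-0.4']
 ['(-105, -125, 18)' '-1.1' '-1.2']
 ['gr' '-0.8' '0.5']
 ['(0, 0, 86)' '0.5' '0.0']
 ['(-86, 0, 121)' '3.2' '0.8']
 ['kn' '-1.7' '-0.4']
 ['(75, 0, 114)' '-1.3' '0.3']
 ['(-105, -125, 18)' '-1.2' '-2.0']
 ['(105, -125, 18)' '0.1' '-0.9']
 ['(-105, 60, 18)' '-2.3' '-1.6']
 ['gr' '-0.4' '-0.1']
 ['(-86, 0, 121)' '-2.4' '-2.0']
 ['(0, 0, 82)' '-0.9' '-0.9']
 ['kn2' '-1.2' '3.3']
 ['(75, 0, 114)' '1.4' '-5.5']
 ['(0, 0, 84)' '-1.9' '1.1']
 ['gr' '-1.9' '-0.3']
 ['(-105, -125, 18)' '-10.0' '-0.5']
 ['(-105, 60, 18)' '0.9' '-5.7']
 ['(105, -125, 18)' '-0.7' '1.3']
 ['(105, 60, 18)' '0.9' '1.2']
 ['(-86, 0, 121)' '8.1' '0.4']]
knob [560.88095533 175.6423754  152.        ] grip [477.78538434  12.35096131 106.48553374]
at [540.1 136.1 300.9] [-180.     0.    81.2] F [0.1 0.8 0.6] open 0.505 t 1.5
[4.24, 1.45, 10.08] [-0.0, 0.0, 0.0]
[4.24, 1.46, 18.08] [-0.0, 0.0, 0.0]
```

{"op": "apply_moves", "data": {
  "targets": [
    [[0,4.2,1.5,3,0,0,0],[0,4.2,1.5,7,0,0,0],[0,4.2,1.5,11,0,0,0],[0,4.2,1.5,14.5,0,0,0],[0,4.2,1.5,17.8,0,0,0],[0,4.2,1.5,17.8,0,0,0]]
  ]
}}

```text
clock: 2.1
eef_pos: [557.6, 175.8, 118.6]
tcp_rot: [-3.134, 0.004, 1.419]
contact_force: [0.0, 0.6, 0.3]
opening: 0.503
```

Run:
```python
from fit import *
save('wrist','w2'); p=np.load('p2.npy'); y=np.pi/2+p[2]
plan(*[((lambda k:[k[0],k[1],123])(W(p,knob(b))),y) for b in (.6,.45,.3,.15,0,-.05)])
im=cv2.imread('pics/w2.png'); cv2.imwrite('pics/w2b.png',cv2.resize(im,(640,480),interpolation=cv2.INTER_CUBIC))
```

```text
at [559.4 176.  121.3] [-1.797e+02  1.000e-01  8.130e+01] F [ 0.9 -0.3  0.2] open 0.503 t 2.15
[-0.37, -0.1, -0.17] [-0.3, 0.1, 0.1]
[-1.99, -1.05, -0.16] [-0.3, 0.1, 0.1]
[-3.73, -1.74, -0.15] [-0.3, 0.1, 0.1]
[-5.56, -2.16, -0.15] [-0.3, 0.1, 0.1]
[-7.43, -2.3, -0.14] [-0.3, 0.1, 0.1]
[-8.05, -2.29, -0.14] [-0.3, 0.1, 0.1]
```

View pics/w2b.png

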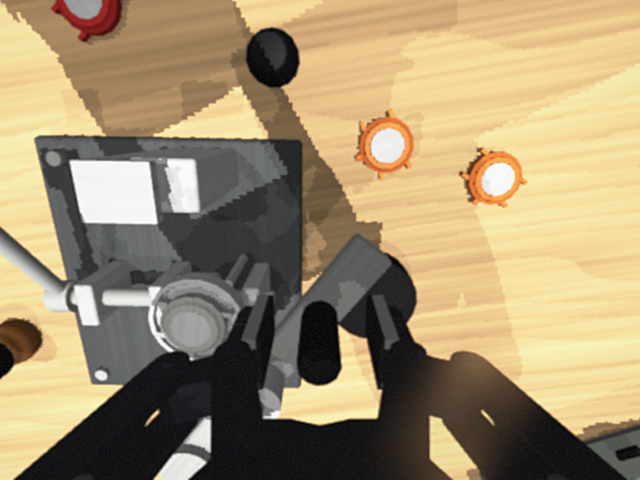

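The knob (320,340) stands centred between the fingers. I'll narrow the gap and sweep it along the arc.

{"op": "apply_moves", "data": {
  "targets": [
    [[-0.45,0,0,0,0,0,0],[-0.45,-0.4,-0.1,-0.1,0,0,0],[-0.45,-1.2,-0.6,-0.1,0,0,0],[-0.45,-2.0,-1.05,-0.1,0,0,0],[-0.45,-2.9,-1.4,-0.1,0,0,0],[-0.45,-3.7,-1.75,-0.1,0,0,0],[-0.45,-4.6,-1.95,-0.1,0,0,0],[-0.45,-5.5,-2.15,-0.1,0,0,0]]
  ],
  "newtons": 20
}}

```text
clock: 2.95
eef_pos: [529.4, 124.0, 122.5]
tcp_rot: [-3.137, 0.002, 1.418]
contact_force: [-0.7, 1.0, -0.6]
opening: 0.277
```

{"op": "apply_moves", "data": {
  "targets": [
    [[-0.45,-0.5,-0.05,0,0,0,0],[-0.45,-1.0,-0.1,0,0,0,0],[-0.45,-1.4,-0.1,0,0,0,0],[-0.45,-1.8,-0.1,0,0,0,0],[-0.45,-1.8,-0.1,0,0,0,0]]
  ]
}}

```text
clock: 3.45
eef_pos: [525.8, 106.0, 122.5]
tcp_rot: [-3.137, 0.003, 1.418]
contact_force: [-0.6, -0.2, -0.8]
opening: 0.274
```

Run:
```python
from fit import *
p=np.load('p2.npy'); y=np.pi/2+p[2]
save('side','s2')
k=W(p,knob(0)); plan(([k[0],k[1],122],y))
```

```text
at [525.9 106.2 122.6] [-1.797e+02  1.000e-01  8.120e+01] F [ 0.3 -0.5  0. ] open 0.274 t 3.5
[-0.02, -0.05, 0.06] [-0.3, 0.1, 0.1]
```

{"op": "apply_moves", "data": {
  "targets": [
    [[-0.45,-0.2,0,0,0,0,0],[-0.45,-0.4,0,0,0,0,0],[-0.45,-0.4,0,0,0,0,0]]
  ]
}}

```text
clock: 3.8
eef_pos: [525.4, 102.6, 122.6]
tcp_rot: [-3.137, 0.002, 1.418]
contact_force: [0.5, 3.6, -0.8]
opening: 0.277
```

{"op": "apply_moves", "data": {
  "targets": [
    [[-0.45,-0.2,0,0,0,0,0],[-0.45,-0.2,0,0,0,0,0]]
  ]
}}

```text
clock: 4.0
eef_pos: [525.3, 102.4, 122.6]
tcp_rot: [-3.137, -0.001, 1.417]
contact_force: [-0.2, 12.5, -2.3]
opening: 0.278
```

{"op": "apply_moves", "data": {
  "targets": [
    [[-0.45,-0.2,0,0,0,0,0],[-0.45,-0.2,0,0,0,0,0]]
  ]
}}

```text
clock: 4.2
eef_pos: [525.3, 102.4, 122.6]
tcp_rot: [-3.138, -0.005, 1.416]
contact_force: [0.4, 13.6, -3.4]
opening: 0.277
```

The bar stopped hard: 12 to 14 N with no further travel, and the knob at about (525.7,105.1) against a predicted (525.4,106.1) when closed. I'll back off, rise, go over the lever grip and look.

{"op": "apply_moves", "data": {
  "targets": [
    [[-0.35,0.5,0,0,0,0,0],[-0.3,0.5,0,-3,0,0,0],[-0.1,0.5,0,-6,0,0,0],[0.2,-3,-2,-9,0,0,0],[0.2,-6,-4,-9,0,0,0],[0.2,-7.5,-6,-9,0,0,0],[0.2,-7.5,-6,-9,0,0,0],[0.2,-7.5,-6,-9,0,0,0]]
  ]
}}

```text
clock: 5.0
eef_pos: [455.1, 36.9, 212.9]
tcp_rot: [-3.139, -0.005, 1.415]
contact_force: [0.5, -0.6, 0.5]
opening: 0.598
```

Run:
```python
from fit import *
f=save('wrist','w3'); p=np.load('p2.npy'); y=np.pi/2+p[2]
g=W(p,grip(p[4])); plan((g-[0,0,19],y))
for k,v in dict(knob=knob(0),barend=(75-168,0,112),grip=grip(p[4]),gripq0=grip(0),axle=(0,-100,50),catch=(-86,0,121)).items(): print(k,(proj('w3',W(p,v))[0]*1.5625).round())
im=cv2.imread('pics/w3.png'); cv2.imwrite('pics/w3b.png',cv2.resize(im,(800,600),interpolation=cv2.INTER_CUBIC))
```

```text
at [455.6  37.2 212.8] [-179.8   -0.3   81.1] F [-0.  -0.1  0.4] open 0.599 t 5.05
[-2.17, 2.61, 12.52] [-0.2, -0.3, 0.0]
knob [540. 425.]
barend [526. 326.]
grip [365. 339.]
gripq0 [366. 322.]
axle [372. 403.]
catch [530. 343.]
```

View pics/w3b.png

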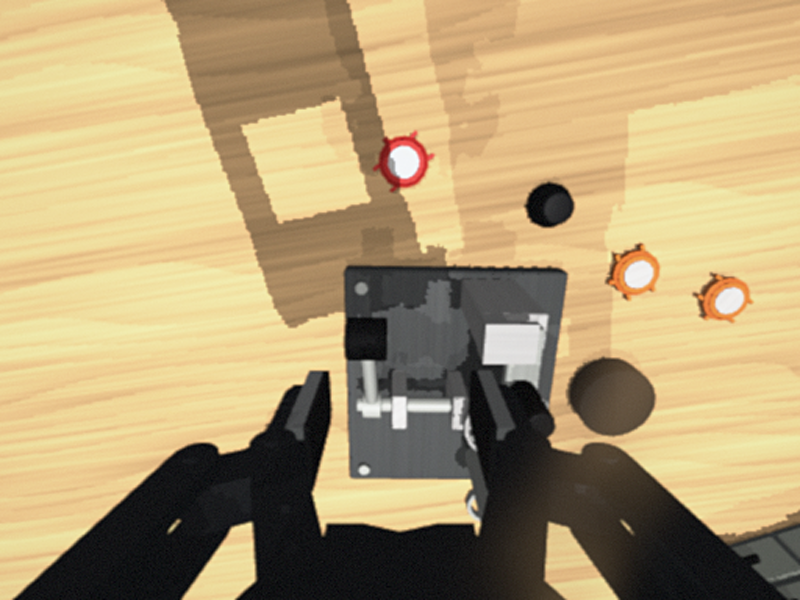

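The bar lies in the catch (catch top at (512,343), knob by the right finger at (535,405)). The lever grip is at (366,339), as predicted (365,339). I'll straddle it.

{"op": "apply_moves", "data": {
  "targets": [
    [[0.2,-1,1.3,0,0,0,0],[0.2,-2.2,2.6,2,0,0,0],[0.2,-2.2,2.6,5,0,0,0],[0.2,-2.2,2.6,8,0,0,0],[0.2,-2.2,2.6,11,0,0,0],[0.2,-2.2,2.6,12.5,0,0,0],[0.2,-2.2,2.6,12.5,0,0,0],[-0.1,-2.2,2.6,12.5,0,0,0]]
  ]
}}

```text
clock: 5.85
eef_pos: [478.6, 11.9, 87.5]
tcp_rot: [-3.138, -0.005, 1.416]
contact_force: [0.8, -0.2, -0.2]
opening: 0.458
```

Run:
```python
from fit import *
f=save('wrist','w4'); p=np.load('p2.npy'); y=np.pi/2+p[2]
g=W(p,grip(p[4])); plan((g-[0,0,19],y)); print(proj('w4',[W(p,grip(p[4])),W(p,knob(0))]).round()*1.25)
im=cv2.imread('pics/w4.png'); cv2.imwrite('pics/w4b.png',cv2.resize(im,(640,480),interpolation=cv2.INTER_CUBIC))
```

```text
at [478.9  12.   88.1] [-179.9   -0.3   81.1] F [-0.1  0.2 -0.3] open 0.45 t 5.9
[0.02, -0.11, 0.06] [-0.1, -0.3, 0.0]
[[318.75 331.25]
 [626.25 496.25]]
```

View pics/w4b.png

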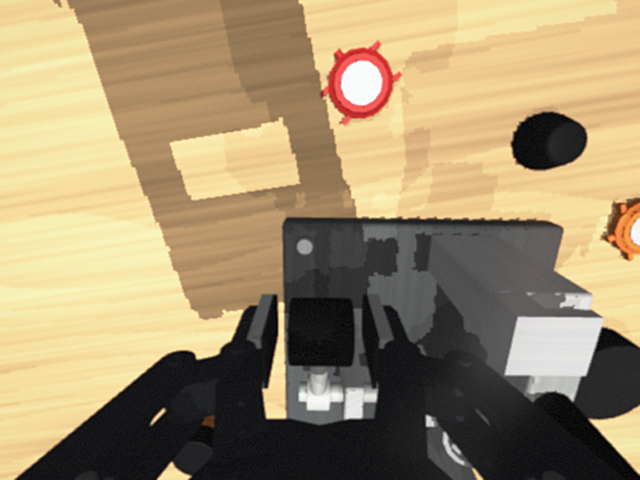

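The grip roll (320,332) is centred between the pads. I'll close.

{"op": "apply_moves", "data": {
  "targets": [
    [[-0.4,0,0,0,0,0,0],[-0.6,0,0,0,0,0,0],[-0.6,0,0,0,0,0,0],[-0.6,0,0,0,0,0,0]]
  ],
  "newtons": 30
}}

```text
clock: 6.3
eef_pos: [479.7, 12.0, 88.7]
tcp_rot: [3.141, -0.005, 1.416]
contact_force: [1.5, 0.4, 1.3]
opening: 0.299
```

Run:
```python
from fit import *
p=np.load('p2.npy'); y=np.pi/2+p[2]; s=r.sense()
g0=W(p,grip(p[4])); o=s['eef_pos']-g0; print('off',o)
plan(*[(W(p,grip(q))+o,y) for q in (.2,.3,.4,.5,.6,.7,.8,.9,1.0,1.1)])
```

```text
off [  1.91899686  -0.37684019 -17.7361082 ]
at [479.7  12.   88.7] [180.   -0.3  81.1] F [1.5 0.4 1.3] open 0.299 t 6.3
[0.0, 0.42, -0.57] [0.0, -0.3, 0.0]
[0.01, 1.08, -1.32] [0.0, -0.3, 0.0]
[0.01, 1.81, -2.0] [0.0, -0.3, 0.0]
[0.01, 2.61, -2.61] [0.0, -0.3, 0.0]
[0.02, 3.46, -3.13] [0.0, -0.3, 0.0]
[0.02, 4.36, -3.56] [0.0, -0.3, 0.0]
[0.02, 5.3, -3.9] [0.0, -0.3, 0.0]
[0.02, 6.27, -4.15] [0.0, -0.3, 0.0]
[0.02, 7.26, -4.3] [0.0, -0.3, 0.0]
[0.02, 8.25, -4.35] [0.0, -0.3, 0.0]
```

{"op": "apply_moves", "data": {
  "targets": [
    [[-0.6,0,0.4,-0.55,0,0,0],[-0.6,0,1.1,-1.3,0,0,0],[-0.6,0,1.8,-2.0,0,0,0],[-0.6,0,2.6,-2.6,0,0,0],[-0.6,0,3.45,-3.1,0,0,0],[-0.6,0,4.35,-3.55,0,0,0],[-0.6,0,5.3,-3.9,0,0,0],[-0.6,0,5.3,-3.9,0,0,0]]
  ]
}}

```text
clock: 7.1
eef_pos: [532.7, 3.0, 128.1]
tcp_rot: [-3.141, -0.004, 1.416]
contact_force: [-3.8, -2.9, -0.9]
opening: 0.298
```

Run:
```python
from fit import *
p=np.load('p2.npy'); y=np.pi/2+p[2]; s=r.sense(); o=np.array([1.92,-.38,-17.74])
g=s['eef_pos']-o; c,n=np.cos(p[2]),np.sin(p[2]); d=g-W(p,(0,-100,50)); print('lever frame',c*d[0]+n*d[1],d[2],'r',np.hypot(c*d[0]+n*d[1],d[2]))
save('wrist','w5'); plan(*[(W(p,grip(q))+o,y) for q in (.9,1.0,1.1)])
```

```text
lever frame -28.783005956425825 95.81468164306773 r 100.04456332180207
at [532.5   3.1 128. ] [180.   -0.3  81.1] F [-3.5 -3.1 -0.2] open 0.299 t 7.15
[0.06, 0.92, -0.22] [0.0, -0.3, 0.0]
[0.06, 1.9, -0.37] [0.0, -0.3, 0.0]
[0.06, 2.9, -0.42] [0.0, -0.3, 0.0]
```

{"op": "apply_moves", "data": {
  "targets": [
    [[-0.6,0,0.9,-0.22,0,0,0],[-0.6,0,1.9,-0.37,0,0,0],[-0.6,0,2.6,-0.42,0,0,0],[-0.6,0,2.9,-0.42,0,0,0],[-0.6,0,2.9,-0.42,0,0,0],[-0.6,0,2.9,-0.42,0,0,0]]
  ]
}}

```text
clock: 7.75
eef_pos: [560.3, -1.7, 132.1]
tcp_rot: [-3.14, -0.004, 1.417]
contact_force: [-5.5, -1.1, -1.2]
opening: 0.297
```

Run:
```python
from fit import *
p=np.load('p2.npy'); y=np.pi/2+p[2]; s=r.sense(); o=np.array([1.92,-.38,-17.74])
g=s['eef_pos']-o; c,n=np.cos(p[2]),np.sin(p[2]); d=g-W(p,(0,-100,50)); print('lever frame',c*d[0]+n*d[1],d[2],'r',np.hypot(c*d[0]+n*d[1],d[2]))
plan()
ims=[save(k,k+'5')['pixels'] for k in ('wrist','side','scene')]
for k in('wrist5','side5','scene5'):
    print(k,proj(k,[W(p,v) for v in (grip(1.1),(0,-100,50),knob(0),(75,0,114),(-86,0,121))]).round(1).tolist())
u=lambda im,a,b,h,w,H,Wd:cv2.resize(im[a:a+h,b:b+w],(Wd,H),interpolation=cv2.INTER_CUBIC)[:,:,::-1]
cv2.imwrite('pics/f5.png',np.hstack([u(ims[0],100,80,284,340,500,400*0+598)]))
cv2.imwrite('pics/f6.png',np.hstack([u(ims[1],145,205,85,85,400,400),u(ims[2],150,220,100,100,400,400)]))
```

```text
lever frame -0.8169739396385413 99.85313638754218 r 99.85647847209087
at [560.3  -1.7 132.1] [-179.9   -0.2   81.2] F [-5.5 -1.1 -1.2] open 0.297 t 7.75
wrist5 [[256.5, 263.7], [255.6, 198.8], [472.2, 172.6], [390.7, 323.2], [445.3, 91.8]]
side5 [[257.9, 180.7], [258.4, 202.7], [234.7, 173.4], [261.7, 174.2], [227.1, 182.5]]
scene5 [[255.1, 189.2], [254.6, 205.3], [293.5, 185.9], [278.4, 228.1], [296.2, 181.5]]
```

View pics/f6.png

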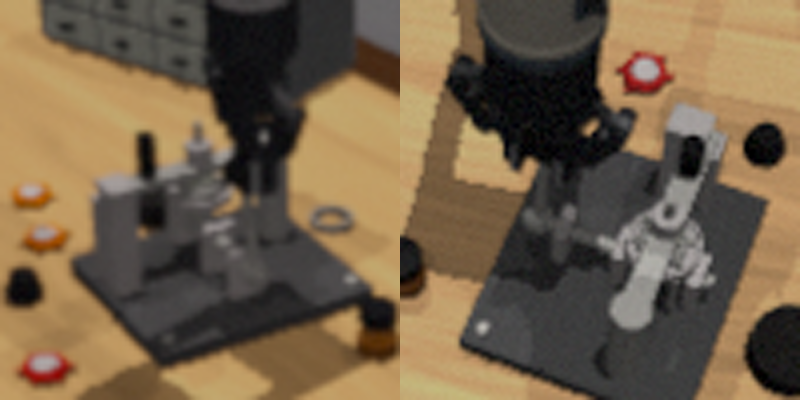

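Run:
```python
from fit import *
p=np.load('p2.npy'); c,n=np.cos(p[2]),np.sin(p[2])
P=np.array([[479.7,12,88.7],[532.6,3.05,128.05],[560.3,-1.7,132.1]])
u=(P[:,:2]-p[:2])@[c,n]; z=P[:,2]
f=least_squares(lambda m:np.hypot(u-m[0],z-m[1])-100,[0,32.3]); print(u,f.x,f.fun,'q',np.arctan2(z-f.x[1],-(u-f.x[0]))-.471)
```

```text
[-80.57315219 -26.92565781   1.17555629] [ 1.88031118 32.1811968 ] [-0.03526254  0.10300333 -0.07871142] q [0.12990286 0.80790582 1.09274317]
```

View pics/f5.png

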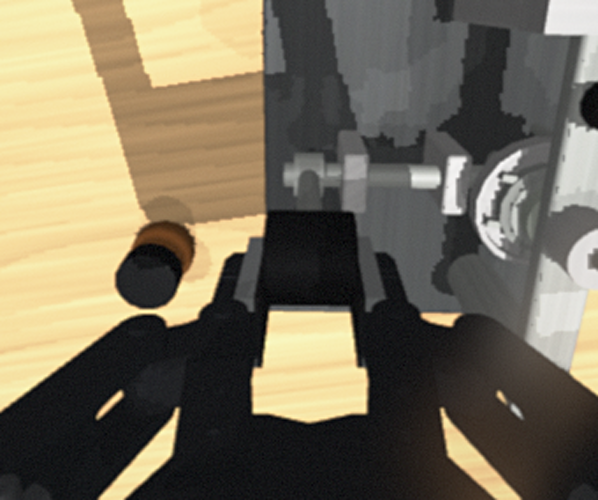

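The lever stands upright in the grip. The axle is at (308,172) and the roll at (312,258). The circle trace gives q of about 1.093, so I'll nudge about 0.8 mm forward and hold.

{"op": "apply_moves", "data": {
  "targets": [
    [[-0.6,0,0.1,0,0,0,0],[-0.6,0,0.1,0,0,0,0],[-0.6,0,0.1,0,0,0,0],[-0.6,0,0.1,0,0,0,0],[-0.6,0,0.1,0,0,0,0],[-0.6,0,0.1,0,0,0,0]]
  ]
}}

```text
clock: 8.5
eef_pos: [560.2, -1.7, 132.0]
tcp_rot: [-3.139, -0.004, 1.417]
contact_force: [-6.2, 1.0, -0.0]
opening: 0.302
```

{"op": "apply_moves", "data": {
  "targets": [
    [[-0.6,0,0.2,0,0,0,0],[-0.6,0,0.2,0,0,0,0],[-0.6,0,0.2,0,0,0,0],[-0.6,0,0.2,0,0,0,0]]
  ]
}}

```text
clock: 8.9
eef_pos: [561.0, -1.9, 132.0]
tcp_rot: [-3.136, -0.003, 1.417]
contact_force: [-7.1, 1.3, 1.4]
opening: 0.296
```

The wrist picture shows the roll's centre at row 246, while the model puts it at row 264, so the roll may have slipped in the pads. I'll measure the real lever angle from the roll's silhouette.

```bash
cat > sil.py <<'E'
from fit import *
p=np.load('p2.npy')
def sil(fn,q):
    g=np.array(grip(q)); a=np.linspace(0,2*np.pi,60)
    P=[W(p,g+[14*np.cos(t),s*13,14*np.sin(t)]) for t in a for s in(-1,1)]
    u=proj(fn,P); return u.min(0).round(1),u.max(0).round(1)
E
python3 - <<'E'
from sil import *
f=save('wrist','w6')
plan()
for fn in('w4','w5','wrist5','w6'):
    g=cv2.cvtColor(cv2.imread('pics/'+fn+'.png'),cv2.COLOR_BGR2GRAY); col=np.median(g[:,246:267],1)
    print(fn,[(i,int(col[i])) for i in range(180,310,1) if abs(int(col[i])-int(col[i-1]))>12])
    for q in ((.13,) if fn=='w4' else (.7,.8,.9,1.0,1.1,1.2)): print(q,*sil(fn,q))
E
```

```text
at [561.   -1.9 132. ] [-179.7   -0.2   81.2] F [-7.8  0.3  1.3] open 0.3 t 8.95
w4 [(238, 24), (239, 11), (292, 38), (293, 79), (294, 96), (299, 125), (300, 159)]
0.13 [227.5 238.2] [282.5 293.9]
w5 [(218, 76), (224, 71), (225, 32), (226, 10), (278, 39), (279, 83), (280, 105), (299, 128), (300, 206), (301, 232)]
0.7 [228.7 215. ] [283.2 269.2]
0.8 [228.7 233.8] [283.3 288.9]
0.9 [228.8 252.1] [283.1 307.8]
1.0 [229.2 269.2] [282.7 325.5]
1.1 [229.7 285. ] [282.2 341.3]
1.2 [230.4 298.9] [281.5 355. ]
wrist5 [(187, 89), (200, 107), (219, 48), (220, 19), (273, 53), (274, 100), (276, 129), (277, 206), (278, 234)]
0.7 [228.4 161.3] [285.1 216.5]
0.8 [228.3 181. ] [285.2 236.4]
0.9 [228.5 200.5] [285.  256.1]
1.0 [228.9 219.3] [284.6 274.8]
1.1 [229.4 236.8] [284. 292.]
1.2 [230.1 252.6] [283.2 307.2]
w6 [(186, 75), (187, 95), (200, 107), (201, 93), (219, 47), (220, 18), (273, 54), (274, 101), (276, 129), (277, 207), (278, 233)]
0.7 [228.6 159.8] [285.4 215.1]
0.8 [228.5 179.5] [285.5 235. ]
0.9 [228.7 199.1] [285.3 254.7]
1.0 [229. 218.] [284.9 273.5]
1.1 [229.6 235.6] [284.3 290.8]
1.2 [230.3 251.5] [283.5 306.2]
```

The first view matches the model exactly at q=0.13, but now the silhouette gives q of about 1.005. The roll has slipped about 9 mm in the pads, and my circle check missed it because it traced only the tool. I'll grip harder and push on by the missing amount.

{"op": "apply_moves", "data": {
  "targets": [
    [[-0.7,0,0.2,0,0,0,0],[-0.7,0,0.2,0,0,0,0],[-0.7,0,0.4,-0.02,0,0,0],[-0.7,0,0.6,-0.03,0,0,0],[-0.7,0,0.8,-0.05,0,0,0],[-0.7,0,1.0,-0.05,0,0,0],[-0.7,0,1.1,-0.05,0,0,0],[-0.7,0,1.1,-0.05,0,0,0]]
  ],
  "newtons": 75
}}

```text
clock: 9.75
eef_pos: [568.9, -3.3, 131.8]
tcp_rot: [-3.13, -0.003, 1.417]
contact_force: [-12.0, 1.5, 0.7]
opening: 0.287
```

```bash
cat > chk.py <<'E'
from sil import *
import sys
fn=sys.argv[1]; save('wrist',fn); plan()
g=cv2.cvtColor(cv2.imread('pics/'+fn+'.png'),cv2.COLOR_BGR2GRAY); col=np.median(g[:,246:267],1)
print([(i,int(col[i])) for i in range(180,310,1) if abs(int(col[i])-int(col[i-1]))>12])
for q in (.95,1.0,1.05,1.1,1.15): print(q,*sil(fn,q))
E
python3 chk.py w7
```

```text
at [568.9  -3.3 131.8] [-179.4   -0.2   81.2] F [-11.6   0.6   1. ] open 0.287 t 9.8
[(192, 106), (193, 89), (218, 41), (219, 15), (271, 38), (272, 141), (273, 235)]
0.95 [228.6 193.8] [286. 250.]
1.0 [228.8 203.4] [285.8 259.5]
1.05 [229.  212.7] [285.5 268.6]
1.1 [229.3 221.7] [285.2 277.4]
1.15 [229.6 230.3] [284.8 285.7]
```

q is now about 1.077. The extra force is torsional friction of the roll between the pads. I'll push the last 2 to 3 mm, with about 3 mm of droop under load added to the target.

{"op": "apply_moves", "data": {
  "targets": [
    [[-0.7,0,0.35,0,0,0,0],[-0.7,0,0.45,0,0,0,0],[-0.7,0,0.55,0,0,0,0],[-0.7,0,0.55,0,0,0,0],[-0.7,0,0.55,0,0,0,0],[-0.7,0,0.55,0,0,0,0]]
  ]
}}

```text
clock: 10.4
eef_pos: [572.1, -3.8, 131.4]
tcp_rot: [-3.126, -0.003, 1.417]
contact_force: [-8.9, 0.8, 2.0]
opening: 0.287
```

```bash
python3 chk.py w8
```

```text
at [572.1  -3.8 131.4] [-179.1   -0.2   81.2] F [-10.2   0.3   2.2] open 0.291 t 10.45
[(190, 102), (217, 48), (218, 20), (271, 99), (272, 202), (273, 235)]
0.95 [228.4 187.6] [286.4 244.3]
1.0 [228.5 197.5] [286.2 253.9]
1.05 [228.8 207. ] [285.9 263.2]
1.1 [229.1 216.1] [285.5 272.1]
1.15 [229.4 224.9] [285.1 280.5]
```

Run:
```python
from sil import *
plan(); a=save('wrist','w9')['pixels']; b=save('scene','sc9')['pixels']
g=cv2.cvtColor(a,cv2.COLOR_RGB2GRAY); col=np.median(g[:,246:267],1).astype(int); print([i for i in range(180,310) if abs(col[i]-col[i-1])>12])
print('axle px',proj('w9',W(p,(0,-100,50))), 'nest px',proj('w9',W(p,(0,0,87))),'knob top',proj('sc9',W(p,knob(0))))
u=lambda im,x,y,w,h:cv2.resize(im[y:y+h,x:x+w],(400,400),interpolation=cv2.INTER_CUBIC)[:,:,::-1]
cv2.imwrite('pics/f9.png',np.hstack([u(a,210,120,200,200),u(b,220,150,100,100)]))
```

```text
at [572.1  -3.8 131.4] [-179.1   -0.2   81.2] F [-10.2   0.3   2.2] open 0.291 t 10.45
[190, 217, 218, 271, 272, 273]
axle px [[256.04352104 187.19549569]] nest px [[392.87496032 201.83458389]] knob top [[293.52658089 185.87249955]]
```

View pics/f9.png

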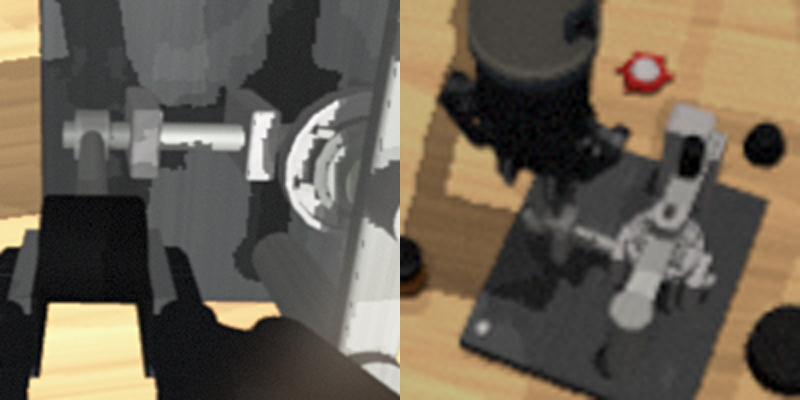

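The shaft is at row 187.5 (model 187.2) and the roll edges have not moved. The bar lies in the catch over the watch, so I'm handing in.

```bash
python3 -c "
from rig import r
s=r.sense(); print(s['clock'],s['eef_pos'],s['opening']); print(r.sign_off())"
```

```text
10.55 [572.08091951  -3.78710353 131.39128326] 0.2909251791537936
the job is handed in; nothing more can be done
None
```

I swung the bar closed into its catch, then raised the cam lever to upright. I handed the job in at 10.55 s with the gripper still holding the lever at 75 N.

- **Bar:** it met a hard stop at 12–14 N with no further travel. The knob was within about 1 mm of its predicted closed position. The last scene view shows the bar lying in the catch over the nest.
- **Lever:** the wrist picture puts it at about 1.10 rad (1.097–1.108, the uncertainty of the press pose adding perhaps ±0.02). The cam shaft sat within 0.5 pixel of the model, and the roll's edges did not move between the last two pictures.
- **Check that failed:** my first reading of 1.093 rad was wrong, because it traced only the tool and the roll had slipped about 9 mm in the pads. The picture showed the lever really at about 1.005, so I gripped harder and pushed on to 1.10.
- **Disagreement:** the holding force at the end was about 10 N, above the 2–6 N spring force in the text. I put this down to the pads resisting the roll's turning, but did not test it.
- **Not measured:** I did not measure how far the pad was pressed. In the last views the nest was in place under the bar; I saw nothing on the bench disturbed, but did not measure each item.

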